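Put the stacked light-meter kit away in its holders

TASK

Somebody left the light-meter kit in a stack on the desk. Take the stack apart from the top down, one piece at a time, and put each piece straight into the low holder of its own shape and size, lying flat inside the rim and right way up: first the round sensor and the small battery block (either one first), then the white charger, last the meter. Set them down rather than dropping them, and leave the mug and the amber jar where they stand.

Things in the scene. Friction and masses are not known exactly. Their poses are not given: they have to be found in the camera images.
- meter: Grey handheld light meter with a screen and small keys on its top face, a block 156 x 64 x 34 mm, about 0.3 kg, bottom of the stack, on the desk, face up. Origin: centre of its underside; x along its 156 mm length, y along its 64 mm width, z up.
- charger: White charger box, 108 x 50 x 34 mm, about 0.18 kg, lying on the meter, roughly parallel to it. Origin: centre of its underside; x along its 108 mm length, y along its 50 mm width, z up.
- sensor: Round black sensor head, an upright cylinder 42 mm across and 32 mm high with a white disc on top, about 0.09 kg, standing on one end of the charger's top. Origin: centre of its underside; z up.
- battery: Small black and metal battery block with two brass contacts on top, 46 x 28 x 32 mm, about 0.1 kg, standing on the other end of the charger's top (at every start either end may hold either piece; their centres are 56 mm apart along the charger's x, so both are best gripped across the charger's y). Roughly parallel to the charger. Origin: centre of its underside; x along its 46 mm length, y along its 28 mm width, z up.
- meter_holder: The meter's place, the largest rectangular holder: a fixed white tray with a grey floor and a low rim: floor 3 mm, rim top 9 mm above the desk, rim 5 mm thick. Inside 176 x 84 mm. Origin: centre of its underside, at desk height; x along its length, y along its width.
- charger_holder: The charger's place, the middle-sized rectangular holder: a fixed white tray with a grey floor and a low rim: floor 3 mm, rim top 9 mm above the desk, rim 5 mm thick. Inside 128 x 70 mm. Origin: centre of its underside, at desk height; x along its length, y along its width.
- battery_holder: The battery's place, the smallest rectangular holder: a fixed white tray with a grey floor and a low rim: floor 3 mm, rim top 9 mm above the desk, rim 5 mm thick. Inside 62 x 44 mm. Origin: centre of its underside, at desk height; x along its length, y along its width.
- sensor_holder: The sensor's place, the only round holder: a fixed white tray with a grey floor and a low rim: floor 3 mm, rim top 9 mm above the desk, rim 5 mm thick. Inside 62 mm across. Origin: centre of its underside, at desk height; z up.
- mug: White mug, 76 mm across, 90 mm high, on the desk beyond the stack; a bystander. Origin: centre of its underside.
- jar: Amber glass jar with a white lid, 60 mm across, 80 mm high, on the desk beyond the stack; a bystander. Origin: centre of its underside.
There are look-alikes about, which are no part of the job. Leave any blue or purple look-alike of the battery alone.

How it is judged:
On the way, in this order (a step that is already met when the one before it is completed fails the run):
1. the sensor and the battery lie in their own holders (horizontal distance between sensor and sensor_holder below 0.016 m and z of sensor in the frame of sensor_holder between 0 and 0.006 m and angle between each of sensor, battery's own z axis and vertical below 0.08 rad and horizontal distance between battery and battery_holder below 0.016 m and z of battery in the frame of battery_holder between 0 and 0.006 m), for 0.2 s.
2. then the charger lies in its holder (horizontal distance between charger and charger_holder below 0.016 m and z of charger in the frame of charger_holder between 0 and 0.006 m and angle between charger's own z axis and vertical below 0.08 rad), for 0.2 s.
3. then the meter lies in its holder (horizontal distance between meter and meter_holder below 0.016 m and z of meter in the frame of meter_holder between 0 and 0.006 m and angle between meter's own z axis and vertical below 0.08 rad), for 0.2 s.
At the end, for the whole second after the job is handed in: Meter, charger, sensor and battery each lie flat on the floor of their own holder, inside its rim (centre within 16 mm of the holder's centre, underside less than 6 mm above the holder's underside, tilt under 0.08 rad, right way up), at rest (under 0.02 m/s and 0.2 rad/s) (all of step 1 and all of step 2 and all of step 3 and linear speed of each of meter, charger, sensor, battery below 0.02 m/s and angular speed of each of meter, charger, sensor, battery below 0.2 rad/s); the robot touches nothing.
It fails at once if a piece of the kit is dropped (out of the fingers and faster than 0.8 m/s, a fall of more than about 3 cm) ((contact force between the fingers and meter below 0.05 N and linear speed of meter above 0.8 m/s) or (contact force between the fingers and charger below 0.05 N and linear speed of charger above 0.8 m/s) or (contact force between the fingers and sensor below 0.05 N and linear speed of sensor above 0.8 m/s) or (contact force between the fingers and battery below 0.05 N and linear speed of battery above 0.8 m/s)).
It fails at once if the mug or the jar is shifted by more than 30 mm (distance of any of mug, jar from where it was at the start of the episode above 0.03 m).
It also fails if it takes over 106 s, if anything falls off the work surface, if the arm or the gripper's body presses on something with over 40 N, if the wrist force passes 120 N, or if a joint passes its speed limit or range.

ROBOT

A 7-joint arm with a two-finger parallel gripper is mounted at the origin on the work surface. World frame = base frame: x ahead of the robot, y to its left, z up, the work surface at z = 0. Lengths are in m, angles in rad, forces in N, time in s.
With the tool pointing down it reaches from about 0.35 to 0.9 m from the base axis. Payload 19.9 kg.
Tool frame: the origin (TCP) lies between the finger pads; the fingertips stand 19 mm ahead of it and the grasp point (between the pads) is the TCP; z points along the fingers, y is the direction in which the jaws open and shut (so a half turn about z gives the same grasp; the last joint's range is limited). The gripper opens to 94 mm and grips with 3 to 60 N. Pads are 16 mm wide; open, the fingers measure 119 mm over their backs; the gripper's body (75 mm by 177 mm) begins 78 mm behind the grasp point.
Start: joints at [1.248, 0.417, -0.01, 1.614, 0.005, 1.111, -0.053], TCP at [0.173, -0.601, 0.224] pointing down, gripper open.
Joint ranges: [-2.81, 2.81], [-0.39, 2.02], [-1.27, 1.25], [0.06, 2.57], [-1.19, 4.33], [0.19, 2], [-2.82, 2.82]. Speed limits (rad/s): [1.89, 1.89, 2.39, 2.39, 3.01, 3.01, 3.01].

INTERFACE

Orientations are given as a 3x3 rotation matrix whose columns are the frame's x, y, z axes.
In Python, from rig import robot gives the robot as it stands. Calls block until the motion is done:
- robot.move_ptp(position, orientation): joint-space move of the TCP to a pose.
- robot.move_linear(position, velocity=0.15, frame=None, threshold=None): straight line of the TCP; frame=None keeps the orientation; velocity is the mean speed in m/s. With threshold (N) it stops when the force on the tool has changed by that much, and returns True; else False.
- robot.goto_joints(angles): joint-space move.
- robot.gripper_to(opening): finger opening in m; the grip force is fixed at half the most; returns when the fingers have stopped.
- robot.pause(seconds).
- robot.ik(position, orientation): joint angles nearest the present ones, or None.
- robot.get_state(): the state.
- robot.grab_frame(name): name is "scene" or "side" or "wrist"; returns the picture (400x640x3 uint8, red, green, blue); there is no depth.
- robot.camera_info(name): a dict with "fx", "fy", "cx", "cy" (pixels), "rvec" (rotation vector, rad) and "tvec" (3), from world to camera coordinates, as OpenCV has them. Camera axes: x right, y down, z forward; pixel columns grow to the right and rows downward; lengths in m; the calibration is good to about 2 mm. The wrist camera is an equidistant fisheye: a pixel r from the principal point sees the ray r / f radians off the axis. A picture is of the moment at which its call begins: read the wrist's pose just before it. camera_info takes no time and is no camera call; for the wrist camera it gives the pose at the moment of the call.
A pose or a line that the arm cannot do raises robot.PlanningError and nothing moves.
- robot.sign_off(): hands the job in, once; it reports no verdict.
The state is a dict: "time": time; "qpos": joint angles; "joint_vel": joint speeds; "effort": joint torques, N m; "ee_pos": TCP position; "tool_rot": TCP orientation; "force": force on the tool from outside, world axes, zero at the start; "moment": the same for the moment, N m; "opening": finger opening in m.
Only numpy, scipy, OpenCV 4.12 (cv2) and the standard library are available. Lean on these libraries where they do the work, as an engineer would, in place of code of your own. Each camera call takes 0.05 s, during which the arm holds its last target.

## Working session

There is one attempt and no reset: what is moved stays moved. The work goes in short steps, each a Python script; the robot and the scene stay as the last script left them, time stands still between calls to the robot, and variables do not carry over. Pictures are saved under pics/ and viewed, and the job is handed in when it is done.

```bash
ls; mkdir -p pics; python3 - <<'E'
from rig import robot
import cv2
for n in("scene","side","wrist"):
    print(n,robot.camera_info(n))
    cv2.imwrite(f"pics/{n}0.png",robot.grab_frame(n)[:,:,::-1])
s=robot.get_state();print(s)
E
```

```text
pics
scene {'fx': 488.8022799585655, 'fy': 488.8022799585655, 'cx': 314.99899364146074, 'cy': 187.4924198034274, 'rvec': array([ 1.82213895,  1.89499678, -0.64039584]), 'tvec': array([ 0.04008076, -0.4054581 ,  1.54087687])}
side {'fx': 365.70399334143315, 'fy': 365.70399334143315, 'cx': 322.62383612298083, 'cy': 199.8845728863925, 'rvec': array([ 2.09981218, -0.09360462,  0.04165566]), 'tvec': array([-0.59596736,  0.07985347,  0.86787812])}
wrist {'fx': 309.70691628693146, 'fy': 309.70691628693146, 'cx': 319.33048215565077, 'cy': 196.62784361687088, 'rvec': array([-2.33287124,  1.75550079,  0.235684  ]), 'tvec': array([-0.62393192, -0.02641842,  0.39120059])}
{'time': 0.15, 'qpos': array([ 1.24846641,  0.41783774, -0.01033694,  1.61402295,  0.00471584,
        1.11070248, -0.05298495]), 'joint_vel': array([-4.81641928e-04, -2.62358361e-03, -1.31675383e-03, -1.77726592e-03,
       -1.92700834e-04, -5.28249281e-05,  1.61848241e-04]), 'effort': array([ 1.73921012e-04, -8.51541138e+01,  6.38479125e-01, -4.26142645e+01,
       -4.89312806e-02,  1.70645228e-02,  5.29040244e-05]), 'ee_pos': array([ 0.17315403, -0.60025419,  0.22397372]), 'tool_rot': array([[ 9.60808909e-01,  2.77211338e-01, -3.37465360e-04],
       [ 2.77211533e-01, -9.60808505e-01,  8.84594096e-04],
       [-7.90200749e-05, -9.43475178e-04, -9.99999552e-01]]), 'force': array([-0.32999825,  0.68488636, -0.46379878]), 'moment': array([-0.01178453, -0.00095658,  0.02260077]), 'opening': 0.09407103327823352}
```

View pics/scene0.png

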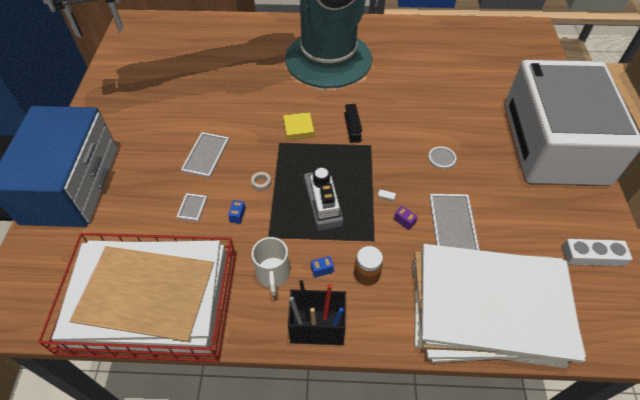

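View pics/side0.png

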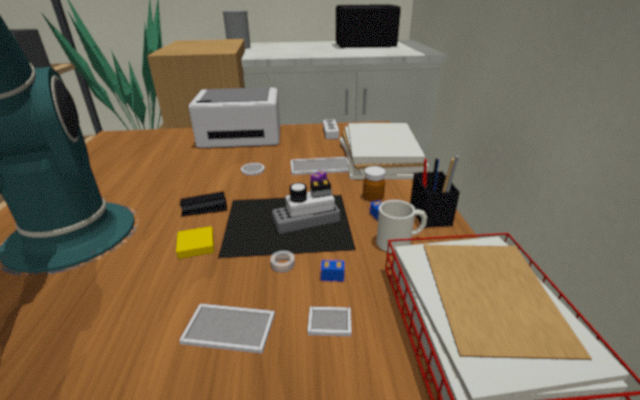

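View pics/wrist0.png

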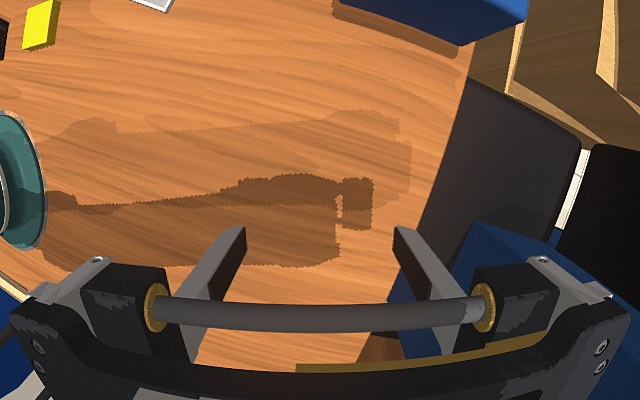

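The scene view, with the robot at the top, shows:
- **Stack:** (325,195) on a black mat. The sensor is at (321,176) and the battery at (327,195).
- **Rectangular trays:** (205,154), (192,207) and (455,222).
- **Round candidates:** tray at (442,157), and a tape-like ring at (261,180).
- **Battery look-alikes:** blue at (237,211) and (321,266), purple at (405,217).

Next I'll enlarge crops and measure.

```bash
cat > h.py <<'E'
import numpy as np, cv2
from rig import robot
def cam(n): 
    c=robot.camera_info(n); R=cv2.Rodrigues(np.array(c['rvec']))[0]; return c,R,-R.T@np.array(c['tvec'])
def cast(n,px,z,C=None):
    c,R,o=C or cam(n); px=np.atleast_2d(np.asarray(px,float)); 
    u=(px[:,0]-c['cx'])/c['fx']; v=(px[:,1]-c['cy'])/c['fy']
    if n=='wrist':
        r=np.hypot(u,v)+1e-12; d=np.c_[np.sin(r)*u/r,np.sin(r)*v/r,np.cos(r)]
    else: d=np.c_[u,v,np.ones(len(u))]
    w=d@R
    t=(z-o[2])/w[:,2]
    return o+w*t[:,None]
def proj(n,P,C=None):
    c,R,o=C or cam(n); q=(np.atleast_2d(P)-o)@R.T
    if n=='wrist':
        rr=np.hypot(q[:,0],q[:,1])+1e-12; th=np.arctan2(rr,q[:,2]); s=q[:,:2]/rr[:,None]*th[:,None]
    else: s=q[:,:2]/q[:,2:]
    return s*[c['fx'],c['fy']]+[c['cx'],c['cy']]
E
python3 - <<'E'
from h import *
im=cv2.imread('pics/scene0.png')
cv2.imwrite('pics/c1.png',cv2.resize(im[130:260,265:465],None,fx=4,fy=4,interpolation=cv2.INTER_CUBIC))
cv2.imwrite('pics/c2.png',cv2.resize(im[120:230,170:290],None,fx=5,fy=5,interpolation=cv2.INTER_CUBIC))
names=dict(midrect=(205,154),small=(192,207),big=(455,222),round=(442,157),ring=(261,180))
for k,v in names.items(): print(k,cast('scene',v,.005))
print('stack',cast('scene',(321,175),.1),cast('scene',(327,193),.1))
for P in [[.3,-.3,0],[.5,.3,0]]: print(proj('scene',P))
print(cam('scene')[2],cam('side')[2])
E
```

```text
midrect [[ 0.41084418 -0.3157863   0.005     ]]
small [[ 0.58221125 -0.31735375  0.005     ]]
big [[0.60256029 0.31933341 0.005     ]]
round [[0.39940459 0.31152061 0.005     ]]
ring [[ 0.49276364 -0.15722163  0.005     ]]
stack [[ 0.5462351 -0.0024429  0.1      ]] [[0.59747155 0.01286683 0.1       ]]
[[217.91123194 125.34395113]]
[[441.54310561 188.58596177]]
[1.24952236 0.02046269 0.98923173] [ 0.5386294  -0.75598565  0.50312043]
```

View pics/c1.png

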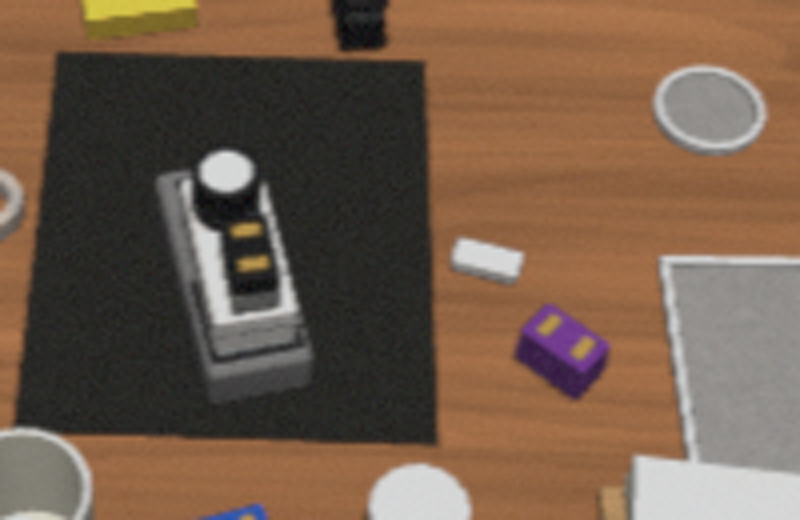

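View pics/c2.png

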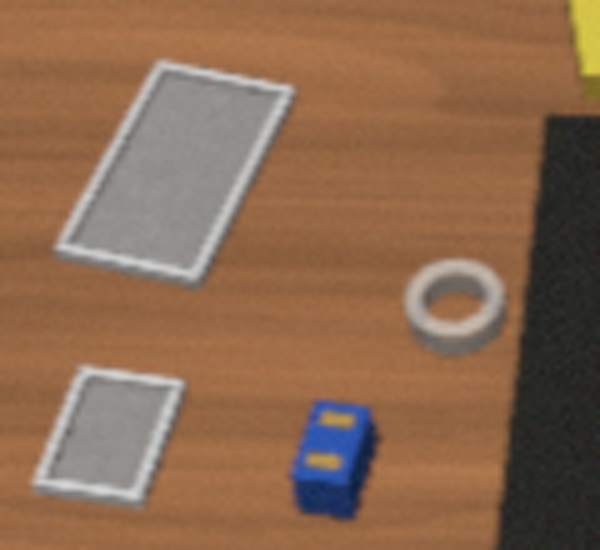

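```bash
cat >> h.py <<'E'
def down(yaw):
    c,s=np.cos(yaw),np.sin(yaw); return np.array([[c,s,0],[s,-c,0],[0,0,-1.]])
def pic(n,f):
    C=cam(n); im=robot.grab_frame(n)[:,:,::-1].copy(); cv2.imwrite('pics/'+f+'.png',im); np.savez('pics/'+f+'.npz',a=np.array([C[0]['fx'],C[0]['fy'],C[0]['cx'],C[0]['cy']]),R=C[1],o=C[2]); return im,C
def load(f):
    d=np.load('pics/'+f+'.npz'); a=d['a']; return cv2.imread('pics/'+f+'.png'),(dict(fx=a[0],fy=a[1],cx=a[2],cy=a[3]),d['R'],d['o'])
E
python3 - <<'E'
from h import *
robot.move_ptp([0.50,-0.01,0.36],down(0.29))
s=robot.get_state();print(s['time'],s['ee_pos'],s['qpos'])
im,C=pic('wrist','w1'); print(C[2],C[1])
E
```

```text
2.5917 [ 0.50003985 -0.0108199   0.35978383] [ 0.57330299  0.1260378  -0.67156307  1.7116499   0.08050184  1.33217689
 -1.39549368]
[0.57404511 0.01196762 0.52002029] [[ 2.84541772e-01 -9.58663459e-01  5.94165892e-04]
 [-9.24814821e-01 -2.74331782e-01  2.63551930e-01]
 [-2.52494606e-01 -7.55410266e-02 -9.64645027e-01]]
```

View pics/w1.png

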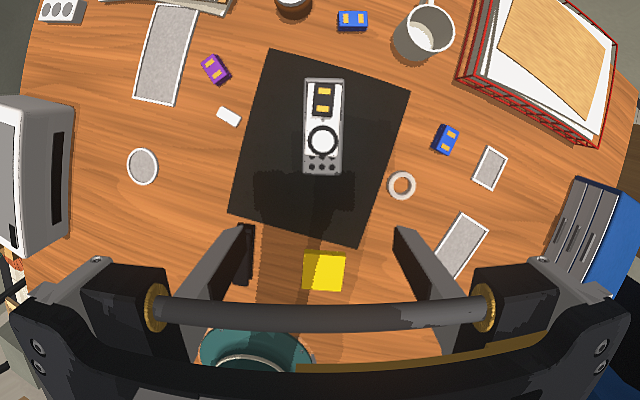

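The wrist view shows the stack upright at (322,127), with the sensor disc at (322,141) and the battery at (323,98). The trays are at (142,167) round, (166,55) large, (490,167) small and (462,245) middle. I'll enlarge the crop and measure.

```bash
python3 - <<'E'
from h import *
im,C=load('w1')
cv2.imwrite('pics/w1c.png',cv2.resize(im[65:185,290:356],None,fx=5,fy=5,interpolation=cv2.INTER_CUBIC))
hsv=cv2.cvtColor(im,cv2.COLOR_BGR2HSV)
gs=((hsv[:,:,1]<60)&(hsv[:,:,2]>85)).astype(np.uint8)
for nm,(x0,y0,x1,y1) in dict(round=(115,138,172,195),small=(465,138,520,198),mid=(425,205,497,275),big=(120,0,205,112)).items():
    m=gs[y0:y1,x0:x1].copy()
    n,l,st,ce=cv2.connectedComponentsWithStats(m)
    i=1+np.argmax(st[1:,4]); mm=(l==i).astype(np.uint8)
    cs,_=cv2.findContours(mm,cv2.RETR_EXTERNAL,cv2.CHAIN_APPROX_NONE)
    c=max(cs,key=len)[:,0,:]+[x0,y0]
    P=cast('wrist',c,.006,C)[:,:2].astype(np.float32)
    print(nm,st[i], 'minAreaRect',cv2.minAreaRect(P*1000), 'circ',cv2.minEnclosingCircle(P*1000))
# sensor disc, brass
b=((hsv[:,:,0]>12)&(hsv[:,:,0]<32)&(hsv[:,:,1]>110)&(hsv[:,:,2]>100)).astype(np.uint8)[70:125,305:342]
n,l,st,ce=cv2.connectedComponentsWithStats(b);print(st[1:],ce[1:]+[305,70], cast('wrist',ce[1:]+[305,70],.1,C))
E
```

```text
round [ 12  10  32  37 926] minAreaRect ((401.2709045410156, 309.46026611328125), (69.5186538696289, 73.7369155883789), 13.271193504333496) circ ((401.289306640625, 309.74017333984375), 37.52474594116211)
small [  6   7  37  47 965] minAreaRect ((583.380126953125, -317.73663330078125), (58.809818267822266, 73.09062957763672), 82.81188201904297) circ ((582.472900390625, -317.86480712890625), 45.2485466003418)
mid [   0    7   64   63 2297] minAreaRect ((413.5763854980469, -302.37713623046875), (109.7626953125, 140.73892211914062), 77.37384796142578) circ ((413.3208312988281, -315.83563232421875), 77.19964599609375)
big [  12    0   73  107 4653] minAreaRect ((620.9252319335938, 310.10101318359375), (198.2783203125, 113.88812255859375), 3.75274658203125) circ ((623.085693359375, 311.3355407714844), 109.9724349975586)
[[13 17 13  8 87]
 [11 35 14  7 83]] [[324.06896552  90.54022989]
 [321.97590361 108.24096386]] [[0.60652134 0.01475405 0.1       ]
 [0.58265121 0.01056914 0.1       ]]
```

View pics/w1c.png

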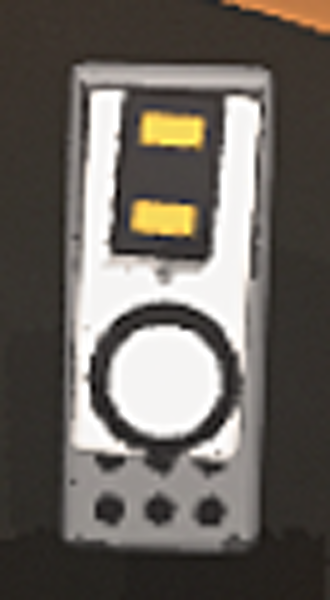

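```bash
python3 - <<'E'
from h import *
im,C=load('w1')
g=cv2.cvtColor(im,cv2.COLOR_BGR2GRAY)
# white disc
m=(g>190).astype(np.uint8)
n,l,st,ce=cv2.connectedComponentsWithStats(m[120:165,300:345]);
for i in range(1,n):
    if st[i,4]>80: print(st[i],ce[i]+[300,120],cast('wrist',ce[i:i+1]+[300,120],.1,C))
def cr(p): return np.array(p)/5.+[290-.4,65-.4]
L=cast('wrist',cr([(92,90),(75,450),(262,98),(243,455)]),.068,C)
print('charger',L, [np.arctan2(*(a-b)[1::-1]) for a,b in((L[0],L[1]),(L[2],L[3]))],L.mean(0))
B=cast('wrist',cr([(130,92),(117,248),(222,100),(208,258)]),.1,C)
print('batt',B,[np.arctan2(*(a-b)[1::-1]) for a,b in((B[0],B[1]),(B[2],B[3]))],B.mean(0))
M=cast('wrist',cr([(72,68),(60,545),(270,72),(256,550)]),.034,C)
print('meter',M,[np.arctan2(*(a-b)[1::-1]) for a,b in((M[0],M[1]),(M[2],M[3]))],M.mean(0))
E
```

```text
[  4   0  36  36 392] [318.29846939 130.14795918] [[0.55274411 0.00683566 0.1       ]]
[ 12  10  22  22 378] [322.42328042 140.61375661] [[ 0.54066005 -0.00256946  0.1       ]]
charger [[ 0.61369036  0.04041166  0.068     ]
 [ 0.51091825  0.0155174   0.068     ]
 [ 0.62553295 -0.0070076   0.068     ]
 [ 0.52356751 -0.03223454  0.068     ]] [np.float64(0.23765039388850595), np.float64(0.24253651236680474)] [0.56842727 0.00417173 0.068     ]
batt [[ 0.61318437  0.02851024  0.1       ]
 [ 0.57149308  0.01980105  0.1       ]
 [ 0.61816782  0.00439326  0.1       ]
 [ 0.57587437 -0.00436166  0.1       ]] [np.float64(0.2059355028937386), np.float64(0.20412113471659576)] [0.59467991 0.01208572 0.1       ]
meter [[ 0.62168165  0.05047721  0.034     ]
 [ 0.47535984  0.01194838  0.034     ]
 [ 0.63807814 -0.00843635  0.034     ]
 [ 0.49165382 -0.04864376  0.034     ]] [np.float64(0.25747129313601164), np.float64(0.2679898588621153)] [0.55669336 0.00133637 0.034     ]
```

Checks against the given sizes:
- **Sensor and battery:** centres 56.0 mm apart, as given.
- **Charger:** about 106x49 mm.
- **Round tray:** 70–73 mm outer diameter, against 72 expected.
- **Small tray:** about 73x58 mm outer.

The round white-rimmed tray with the grey floor at (442,157) is the sensor holder. The ring at (261,180) has no floor and is too small. I'll start with the sensor, gripping high so the fingertips clear the rims.

```bash
cat >> h.py <<'E'
OFF=.030
def st(t=''):
    s=robot.get_state(); print(t,'t=%.2f'%s['time'],np.round(s['ee_pos'],4),'op %.4f'%s['opening'],'F',np.round(s['force'],1)); return s
def pick(xy,yaw,zu,close,zc=.22):
    robot.move_ptp([*xy,zu+OFF+.07],down(yaw))
    robot.move_linear([*xy,zu+OFF],velocity=.12)
    robot.gripper_to(close); st('gripped')
    robot.move_linear([*xy,zc],velocity=.2); return st('lifted')
def place(xy,yaw,opn,zc=.22):
    robot.move_ptp([*xy,zc],down(yaw))
    robot.move_linear([*xy,OFF+.003+.012],velocity=.2)
    r=robot.move_linear([*xy,OFF+.003-.002],velocity=.03,threshold=4); st('down %s'%r)
    robot.gripper_to(opn); robot.move_linear([*xy,zc-.02],velocity=.2); st('up')
E
python3 - <<'E'
from h import *
pick((.5407,-.0026),.24,.068,.034)
pic('wrist','w2')
for y in (.24,.6,1.0,-.3):
    q=robot.ik([.4013,.3095,.22],down(y)); print(y,q)
E
```

```text
gripped t=5.04 [ 0.5407 -0.0026  0.098 ] op 0.0415 F [-0.2 -0.1  0.4]
lifted t=5.80 [ 0.5401 -0.0028  0.2189] op 0.0415 F [ 0.1  0.2 -0.8]
0.24 [ 0.026065    0.31802528 -0.88153169  1.88614079  0.27931604  1.06597839
 -2.29873765]
0.6 [ 0.06975666  0.33579828 -0.9399106   1.88506992  0.30752471  1.07388504
 -1.96361129]
1.0 [ 0.11574279  0.3580125  -1.0036876   1.88399051  0.34094175  1.08416888
 -1.5930862 ]
-0.3 [-0.04832829  0.2933384  -0.78574536  1.88805872  0.23727885  1.05545831
 -2.80167245]
```

View pics/w2.png

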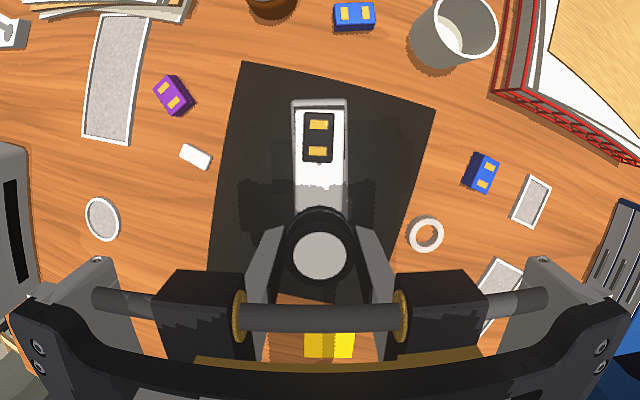

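The sensor is held (opening 41.5 mm) and the battery and charger are undisturbed. Now placing it.

```bash
python3 - <<'E'
from h import *
place((.4013,.3095),.6,.07)
pic('wrist','w3'); pic('scene','s3')
E
```

```text
down True t=8.60 [0.4014 0.3093 0.0325] op 0.0412 F [-0.1 -0.1 -0.1]
up t=10.22 [0.401  0.3091 0.1991] op 0.0700 F [ 0.3 -1.2 -0.3]
```

View pics/w3.png

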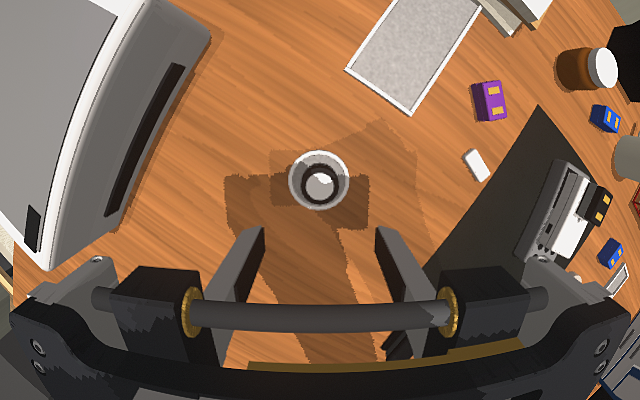

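View pics/s3.png

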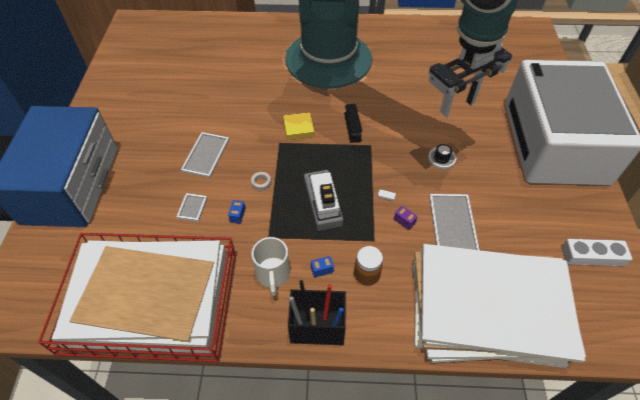

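```bash
python3 - <<'E'
from h import *
im,C=load('w3')
cv2.imwrite('pics/w3c.png',cv2.resize(im[140:220,275:365],None,fx=6,fy=6,interpolation=cv2.INTER_CUBIC))
print('disc',cast('wrist',[(319.5,184.5)],.035,C))
hsv=cv2.cvtColor(im,cv2.COLOR_BGR2HSV)
m=((hsv[:,:,1]<70)&(hsv[:,:,2]>60)).astype(np.uint8)
m[:145]=0;m[215:]=0;m[:,:284]=0;m[:,354:]=0
cs,_=cv2.findContours(m,cv2.RETR_EXTERNAL,cv2.CHAIN_APPROX_NONE);c=max(cs,key=len)[:,0]
P=(cast('wrist',c,.006,C)[:,:2]*1000).astype(np.float32); print('holder',cv2.minEnclosingCircle(P),cv2.fitEllipse(P))
# small holder from w1
im,C=load('w1');hsv=cv2.cvtColor(im,cv2.COLOR_BGR2HSV)
m=((hsv[:,:,1]<60)&(hsv[:,:,2]>85)).astype(np.uint8); m2=m*0; m2[138:198,465:520]=m[138:198,465:520]
cs,_=cv2.findContours(m2,cv2.RETR_EXTERNAL,cv2.CHAIN_APPROX_NONE);c=max(cs,key=len)[:,0]
P=(cast('wrist',c,.006,C)[:,:2]*1000).astype(np.float32);print(cv2.boxPoints(cv2.minAreaRect(P)),P.shape)
cv2.imwrite('pics/w1d.png',cv2.resize(im[135:205,460:525],None,fx=6,fy=6,interpolation=cv2.INTER_CUBIC))
# big holder from w3
im,C=load('w3')
cv2.imwrite('pics/w3d.png',cv2.resize(im[0:130,330:520],None,fx=4,fy=4,interpolation=cv2.INTER_CUBIC))
E
```

```text
disc [[0.40280406 0.31036544 0.035     ]]
holder ((400.5654602050781, 310.465087890625), 36.236183166503906) ((400.7296447753906, 310.5833435058594), (70.69718933105469, 71.12098693847656), 144.5984344482422)
[[ 543.4426  -342.33762]
 [ 615.95886 -351.48325]
 [ 623.3176  -293.13565]
 [ 550.8014  -283.99002]] (108, 2)
```

View pics/w3c.png

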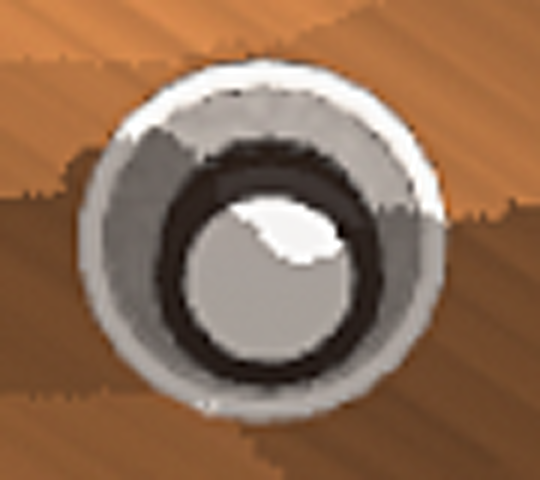

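View pics/w1d.png

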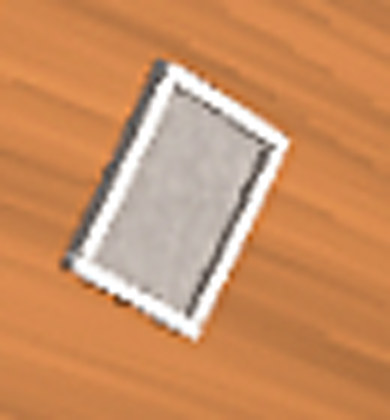

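View pics/w3d.png

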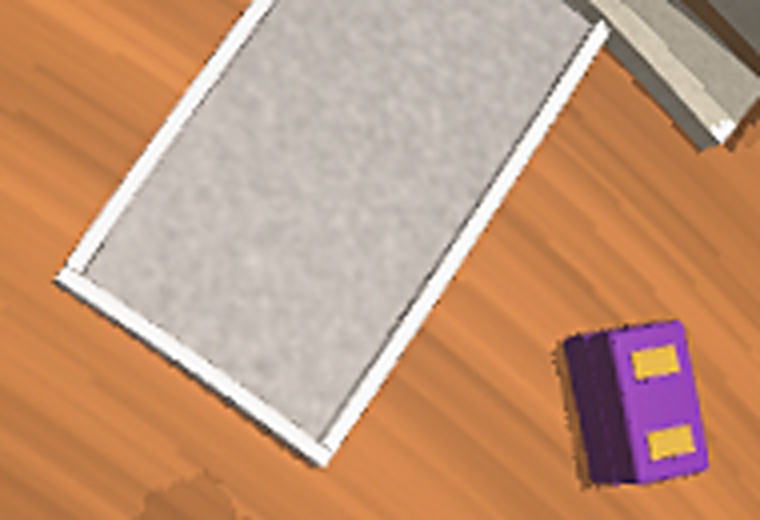

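The sensor lies flat, 2 mm from the centre of the round tray. Next is the battery. The small tray's rim corners come from the crop.

```bash
python3 - <<'E'
from h import *
im,C=load('w1')
p=np.array([(167,64),(289,140),(199,338),(77,265)])/6+[460-.42,135-.42]
Q=cast('wrist',p,.009,C)[:,:2];print(Q*1000,Q.mean(0),np.linalg.norm(np.roll(Q,-1,0)-Q,axis=1))
for i,j in((0,3),(1,2)): d=Q[i]-Q[j];print(np.arctan2(d[1],d[0]))
xy=Q.mean(0)
for y in (-.23,-.13,.0):
  print(robot.ik([*xy,.22],down(y)))
# battery check now from w2, top z .1
E
```

```text
[[ 621.09581511 -295.04400101]
 [ 614.90262758 -349.02422944]
 [ 545.06303934 -341.5833333 ]
 [ 552.85582438 -287.85319051]] [ 0.58347933 -0.31837619] [0.05433434 0.07023486 0.05429232 0.06861781]
-0.10498786507292719
-0.10614225866421499
[ 0.94223071  0.59349944 -0.72743718  1.49078969  0.40826364  1.21310275
 -1.64468702]
[ 0.94042026  0.59261565 -0.72441951  1.49085551  0.40633232  1.21247622
 -1.54334277]
[ 0.93888388  0.59187051 -0.72186254  1.49091142  0.40469812  1.21194823
 -1.4122048 ]
```

```bash
python3 - <<'E'
from h import *
robot.move_ptp([.52,-.005,.28],down(.2))
im,C=pic('wrist','w4')
hsv=cv2.cvtColor(im,cv2.COLOR_BGR2HSV)
pc=proj('wrist',[.5947,.0121,.1],C)[0];x,y=map(int,pc);print(pc)
b=((hsv[:,:,0]>12)&(hsv[:,:,0]<32)&(hsv[:,:,1]>110)&(hsv[:,:,2]>100)).astype(np.uint8)[y-30:y+30,x-20:x+20]
n,l,s_,ce=cv2.connectedComponentsWithStats(b);Q=cast('wrist',ce[1:]+[x-20,y-30],.1,C);print(s_[1:],Q,Q.mean(0))
cv2.imwrite('pics/w4c.png',cv2.resize(im[y-60:y+100,x-60:x+60],None,fx=4,fy=4,interpolation=cv2.INTER_CUBIC))
print(x-60,y-60);st()
E
```

```text
[319.57965724 114.78864911]
[[ 12  16  16   9 135]
 [ 12  39  16   7 106]] [[0.60612435 0.01508791 0.1       ]
 [0.58251258 0.01033243 0.1       ]] [0.59431846 0.01271017 0.1       ]
259 54
 t=11.67 [ 0.5198 -0.0035  0.2798] op 0.0704 F [-0.1  0.8  0.1]
```

View pics/w4c.png

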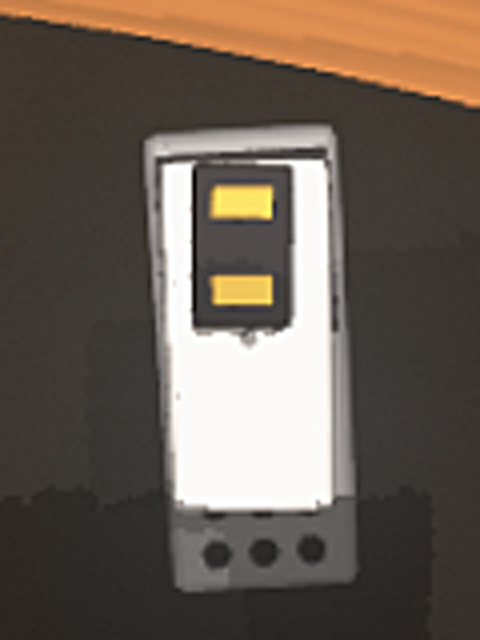

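The black-and-metal battery on the charger is confirmed, with its contacts at yaw about 0.20. The blue and purple look-alikes are on the desk and I'm leaving them. Picking it.

```bash
python3 - <<'E'
from h import *
pick((.5945,.0125),.2,.068,.02,zc=.20)
place((.5835,-.3184),-.11,.05,zc=.20)
pic('wrist','w5'); 
robot.move_linear([.5,-.3184,.30],velocity=.25)
pic('wrist','w6');st()
E
```

```text
gripped t=13.72 [0.5945 0.0125 0.098 ] op 0.0277 F [-0.7 -0.1  1.4]
lifted t=14.38 [0.594  0.0122 0.199 ] op 0.0276 F [ 0.1 -0.2 -2.1]
down True t=16.99 [ 0.5835 -0.3186  0.0327] op 0.0281 F [ 0.8 -0.1  3.4]
up t=18.43 [ 0.5829 -0.3183  0.1788] op 0.0502 F [-0.3  0.1  0.1]
 t=19.27 [ 0.5001 -0.3181  0.2983] op 0.0500 F [ 0.4 -0.7  0.3]
```

View pics/w5.png

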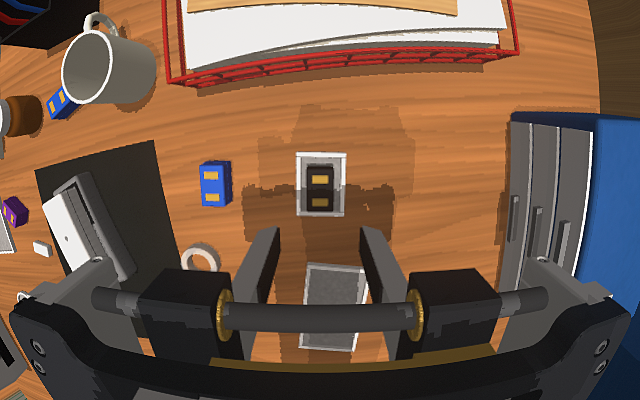

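View pics/w6.png

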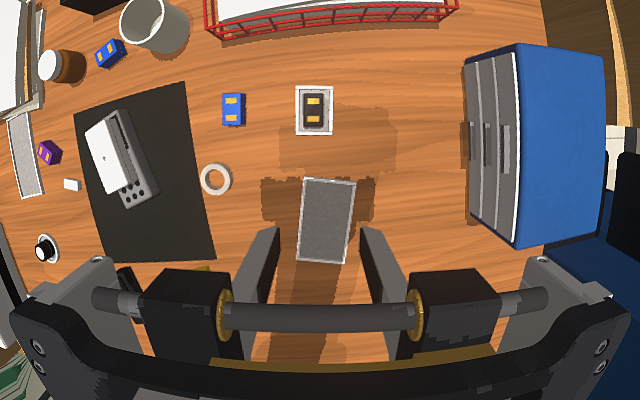

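The battery is flat in the small tray at (314,110) in w6. The middle tray is fully visible at (325,222), so I'll measure both, plus the charger.

```bash
python3 - <<'E'
from h import *
im,C=load('w6')
cv2.imwrite('pics/w6c.png',cv2.resize(im[80:270,285:365],None,fx=4,fy=3.15*4/3.15,interpolation=cv2.INTER_CUBIC)[:600])
im,C=load('w4'); cv2.imwrite('pics/w4d.png',cv2.resize(im[80:205,285:355],None,fx=4.8,fy=4.8,interpolation=cv2.INTER_CUBIC))
E
python3 - <<'E'
from h import *
im,C=load('w6')
cv2.imwrite('pics/w6a.png',cv2.resize(im[80:142,285:345],None,fx=8,fy=8,interpolation=cv2.INTER_CUBIC))
cv2.imwrite('pics/w6b.png',cv2.resize(im[170:270,290:365],None,fx=6,fy=6,interpolation=cv2.INTER_CUBIC))
E
```

```text
(no output)
```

View pics/w6a.png

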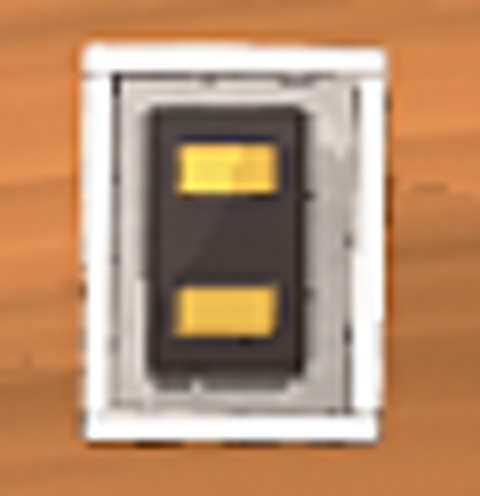

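View pics/w6b.png

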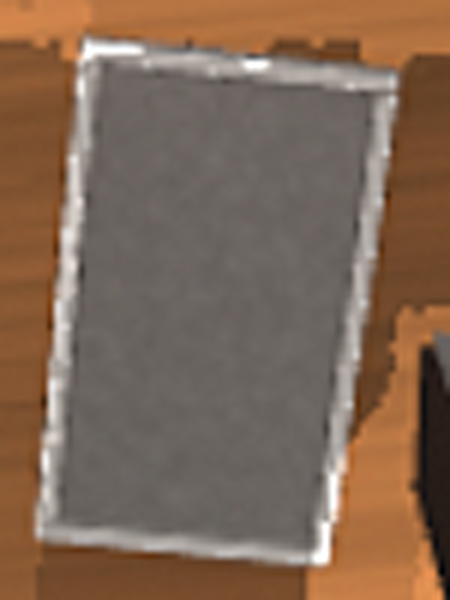

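View pics/w4d.png

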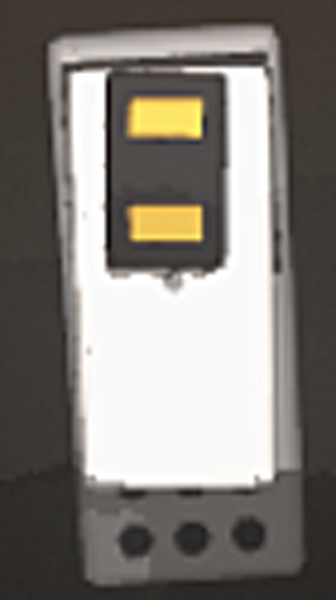

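```bash
cat >> h.py <<'E'
def quad(C,pts,f,off,z,t=''):
    p=np.array(pts)/f+np.array(off)-.5+.5/f
    Q=cast('wrist',p,z,C)[:,:2]; e=np.roll(Q,-1,0)-Q   # order TL,TR,BR,BL in wrist picture
    print(t,'c',np.round(Q.mean(0),4),'sides',np.round(np.linalg.norm(e,axis=1),4),'yaw',np.round([np.arctan2(-e[1][1],-e[1][0]),np.arctan2(e[3][1],e[3][0])],3)); return Q
E
python3 - <<'E'
from h import *
im,C=load('w6')
quad(C,[(85,45),(386,50),(380,440),(84,438)],8,(285,80),.009,'bholder')
quad(C,[(148,106),(305,106),(305,370),(148,370)],8,(285,80),.035,'batt')
quad(C,[(85,38),(399,75),(327,563),(39,538)],6,(290,170),.009,'cholder')
im,C=load('w4')
quad(C,[(66,66),(269,68),(273,483),(83,484)],4.8,(285,80),.068,'charger')
quad(C,[(50,32),(275,28),(301,570),(88,584)],4.8,(285,80),.034,'meter')
E
```

```text
bholder c [ 0.5833 -0.3185] sides [0.0538 0.071  0.0536 0.0717] yaw [-0.122 -0.119]
batt c [ 0.5839 -0.3178] sides [0.0264 0.0452 0.0267 0.0453] yaw [-0.11  -0.115]
cholder c [ 0.4125 -0.3163] sides [0.0786 0.1363 0.0785 0.1379] yaw [-0.218 -0.217]
charger c [0.5683 0.0054] sides [0.0501 0.1053 0.0487 0.1061] yaw [0.221 0.234]
meter c [0.5579 0.0014] sides [0.0605 0.1515 0.0607 0.1545] yaw [0.262 0.26 ]
```

The battery is within 1 mm of its tray centre and the tray size matches. Now the charger.

```bash
python3 - <<'E'
from h import *
robot.move_ptp([.53,0,.25],down(.235)); robot.gripper_to(.088)
pic('wrist','w7')
pick((.568,.0052),.235,.034,.042,zc=.18)
pic('wrist','w8')
E
```

```text
gripped t=23.26 [0.5681 0.0052 0.0641] op 0.0498 F [-1.1 -1.5  2.9]
lifted t=23.99 [0.5674 0.0048 0.1789] op 0.0501 F [-0.   0.7 -2.8]
```

View pics/w8.png

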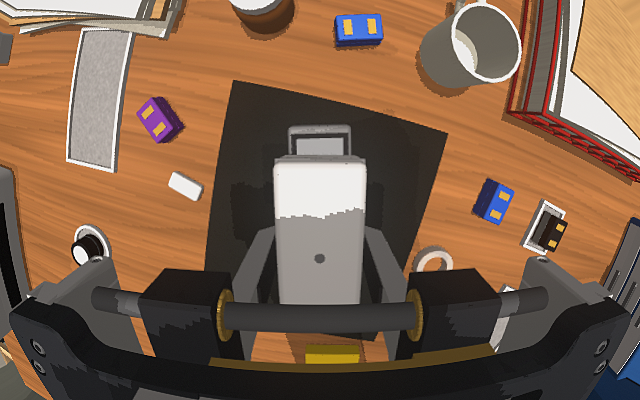

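The charger is held (opening 50 mm) and the meter stays on the mat. Placing it now.

```bash
python3 - <<'E'
from h import *
place((.4125,-.3163),-.218,.072,zc=.18)
robot.move_linear([.38,-.3163,.30],velocity=.25)
im,C=pic('wrist','w9');st()
cv2.imwrite('pics/w9b.png',cv2.resize(im[100:250,260:380],None,fx=4,fy=4,interpolation=cv2.INTER_CUBIC))
E
```

```text
down True t=26.64 [ 0.4125 -0.3166  0.0327] op 0.0498 F [ 2.  -1.1  0.7]
up t=27.98 [ 0.4119 -0.3162  0.1591] op 0.0717 F [ 0.6 -0.2 -0.7]
 t=28.76 [ 0.3796 -0.316   0.2985] op 0.0722 F [ 0.2  0.5 -0.1]
```

View pics/w9.png

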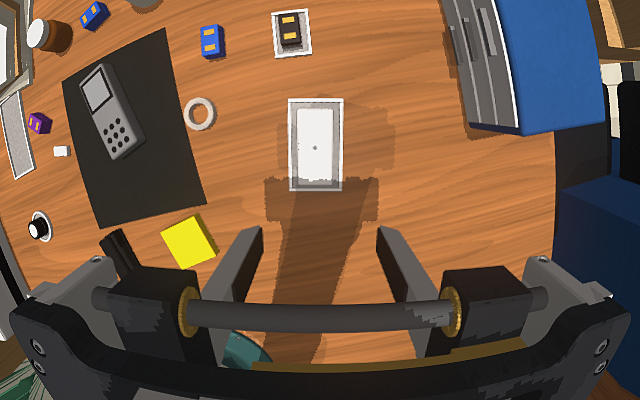

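View pics/w9b.png

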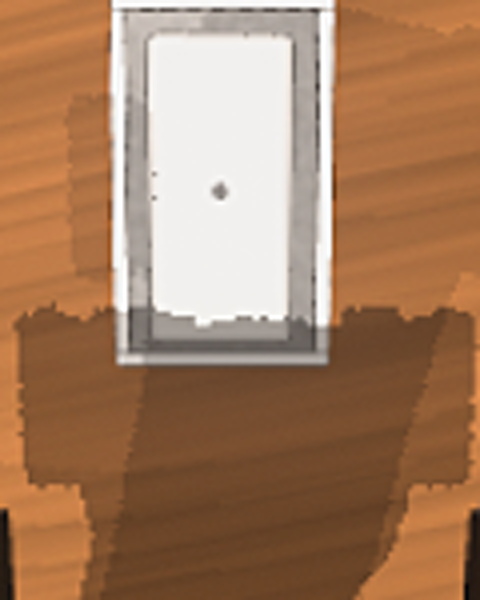

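The charger lies flat and centred in its tray. Next I'll look over the meter tray and the paper pile, then the meter.

```bash
python3 - <<'E'
from h import *
robot.gripper_to(.09)
robot.move_ptp([.52,.28,.32],down(.25)); im,C=pic('wrist','w10')
robot.move_ptp([.49,-.015,.26],down(.26)); im,C=pic('wrist','w11');st()
cv2.imwrite('pics/w11b.png',cv2.resize(im[30:190,260:380],None,fx=3.75,fy=3.75,interpolation=cv2.INTER_CUBIC))
E
```

```text
t=32.71 [ 0.4904 -0.0138  0.2604] op 0.0900 F [1.1 0.  0.7]
```

View pics/w10.png

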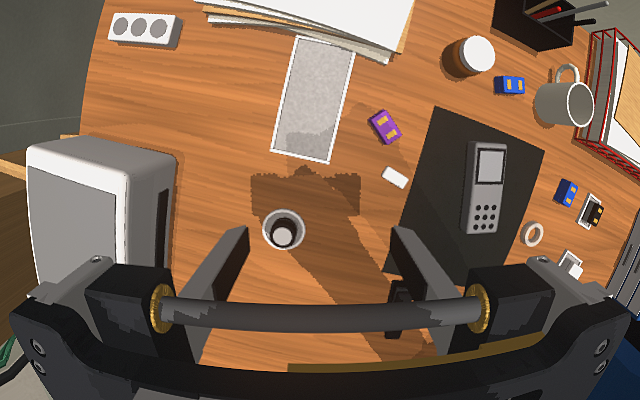

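View pics/w11b.png

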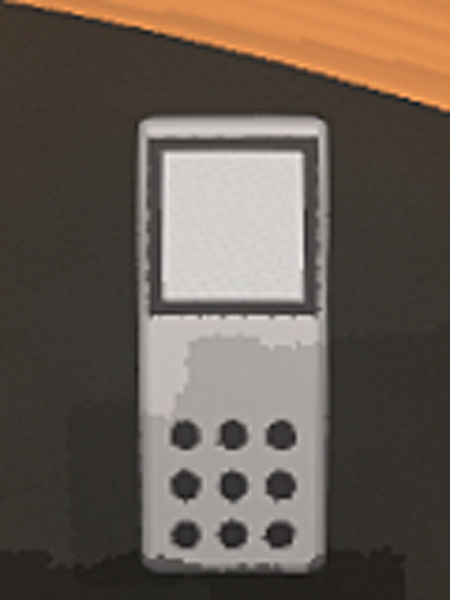

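```bash
python3 - <<'E'
from h import *
im,C=load('w10')
cv2.imwrite('pics/w10b.png',cv2.resize(im[20:170,260:370],None,fx=4,fy=4,interpolation=cv2.INTER_CUBIC))
im,C=load('w11')
quad(C,[(139,117),(327,117),(325,570),(143,570)],3.75,(260,30),.034,'meter')
E
```

```text
meter c [0.5573 0.001 ] sides [0.0617 0.1533 0.0622 0.1531] yaw [0.265 0.262]
```

View pics/w10b.png

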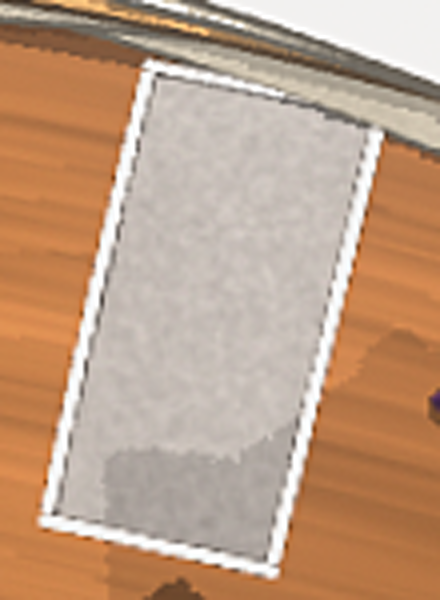

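```bash
python3 - <<'E'
from h import *
im,C=load('w10')
Q=quad(C,[(148,62),(383,128),(278,577),(40,522)],4,(260,20),.009,'mholder');print(Q)
# near rim + yaw based centre: 93 mm from near outer edge
n=(Q[2]+Q[3])/2; d=np.r_[(Q[0]+Q[1])/2-n]; d/=np.linalg.norm(d); print('c from near rim',n+.093*d)
for y in(.05,.06,.09): print(robot.ik([.61,.318,.2],down(y)))
# paper lower edge & height: side view
s=cv2.imread('pics/side0.png');cv2.imwrite('pics/side0c.png',cv2.resize(s[110:210,230:430],None,fx=4,fy=4,interpolation=cv2.INTER_CUBIC))
E
```

```text
mholder c [0.6147 0.3139] sides [0.0921 0.1781 0.0941 0.1827] yaw [0.027 0.014]
[[0.70659869 0.36170107]
 [0.70318546 0.26969347]
 [0.52516149 0.26497274]
 [0.52396075 0.35910377]]
c from near rim [0.61754198 0.31392489]
[ 0.05257828  0.73029358 -0.93155412  1.43999733  0.59528487  1.26881528
 -2.45345845]
[ 0.05365867  0.73122607 -0.93376329  1.43995863  0.59694462  1.26956247
 -2.44449544]
[ 0.0569217   0.73407335 -0.94046454  1.43984192  0.60198901  1.27184642
 -2.41764244]
```

View pics/side0c.png

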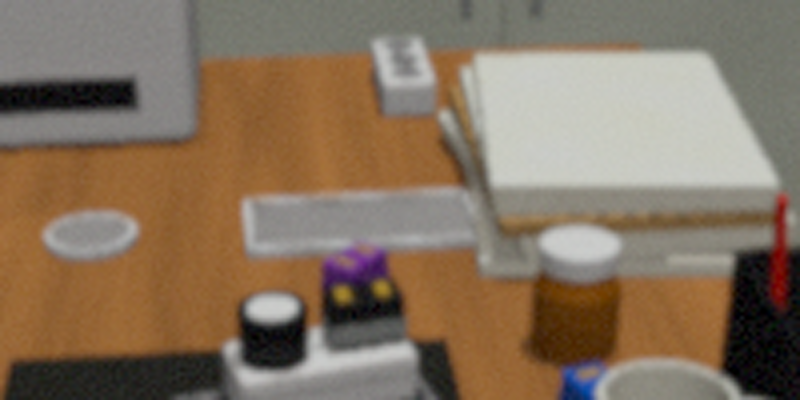

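The meter measures 62x153 mm and the tray 93x181 mm outer. It is the largest tray, centre about (0.617,0.314), yaw about 0.02. The far rim just meets the paper pile, so I'll aim 2 mm short of centre.

```bash
python3 - <<'E'
from h import *
pick((.5573,.001),.263,0,.056,zc=.19)
pic('wrist','w12')
robot.move_ptp([.615,.314,.19],down(.02)); pic('wrist','w13');pic('side','s13');st()
E
```

```text
gripped t=34.70 [0.5575 0.001  0.0303] op 0.0636 F [-1.  -1.4  6.3]
lifted t=35.65 [0.5567 0.0008 0.1889] op 0.0639 F [-0.3  0.2 -3.3]
 t=37.01 [0.6158 0.3121 0.1899] op 0.0640 F [-0.6 -0.4 -2.9]
```

View pics/w13.png

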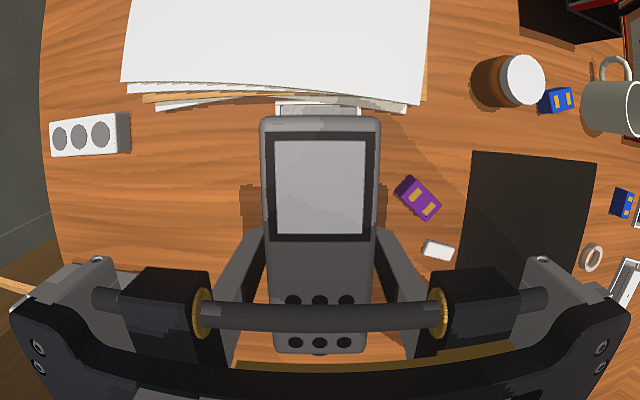

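View pics/s13.png

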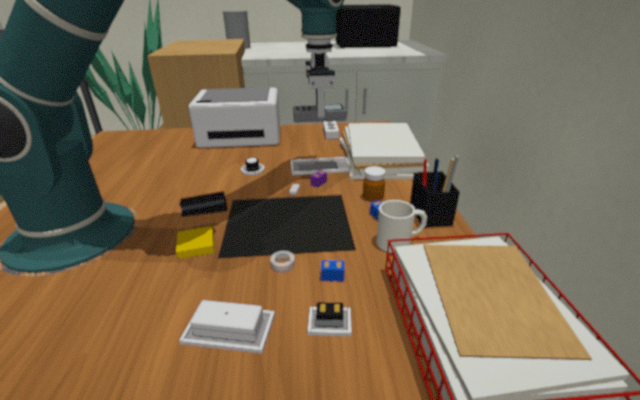

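The meter hangs level in the jaws. The far rim of its tray is visible now at (276–362,104), so I'll check the tray's far edge before lowering.

```bash
python3 - <<'E'
from h import *
im,C=load('w13')
cv2.imwrite('pics/w13b.png',cv2.resize(im[90:130,255:385],None,fx=6,fy=6,interpolation=cv2.INTER_CUBIC))
E
```

```text
(no output)
```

View pics/w13b.png

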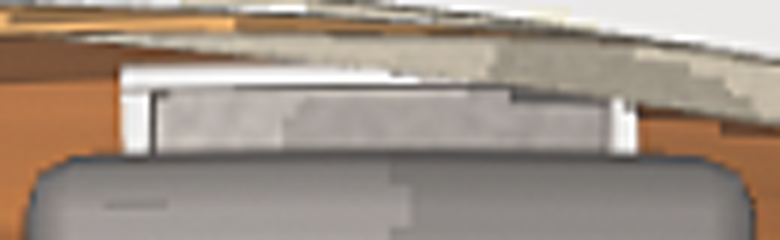

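```bash
python3 - <<'E'
from h import *
im,C=load('w13')
p=np.array([(121,66),(637,103),(157,93),(612,100)])/6+[254.58,89.58]
print(cast('wrist',p,.009,C))
print('paper edge', [cast('wrist',np.array([(500,84)])/6+[254.58,89.58],z,C) for z in (0.005,.03)])
E
```

```text
[[0.70751919 0.36330054 0.009     ]
 [0.70231457 0.26930564 0.009     ]
 [0.70247431 0.35662863 0.009     ]
 [0.70267085 0.27391347 0.009     ]]
paper edge [array([[0.70502058, 0.29416321, 0.005     ]]), array([[0.70413268, 0.29565327, 0.03      ]])]
```

The tray centre is about (0.616,0.314), the two views agreeing within 2 mm. The meter's far end will stay about 11 mm clear of the papers, so I'm lowering it.

```bash
python3 - <<'E'
from h import *
place((.614,.3140),.02,.085,zc=.19)
robot.move_linear([.55,.30,.33],velocity=.25); 
im,C=pic('wrist','w14'); pic('scene','s14');pic('side','e14');st()
cv2.imwrite('pics/w14b.png',cv2.resize(im[60:210,255:385],None,fx=4,fy=4,interpolation=cv2.INTER_CUBIC))
E
```

```text
down True t=38.57 [0.6143 0.314  0.0328] op 0.0638 F [ 0.8 -0.7  5. ]
up t=39.95 [0.6136 0.3135 0.1687] op 0.0851 F [ 0.5 -0.2 -0.6]
 t=40.94 [0.5501 0.2997 0.3282] op 0.0849 F [ 0.1  0.  -0. ]
```

View pics/w14b.png

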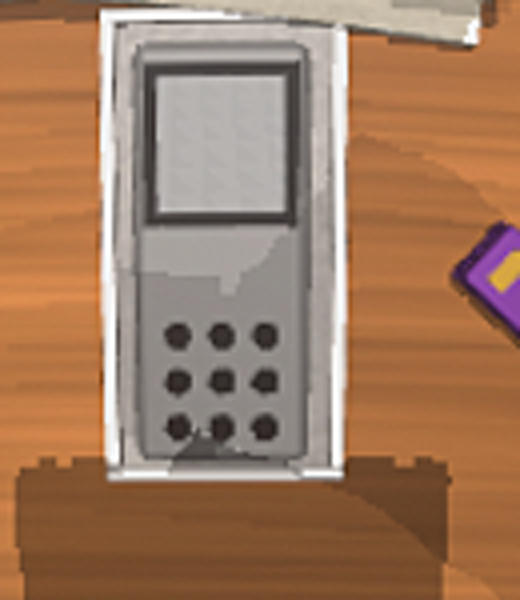

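View pics/s14.png

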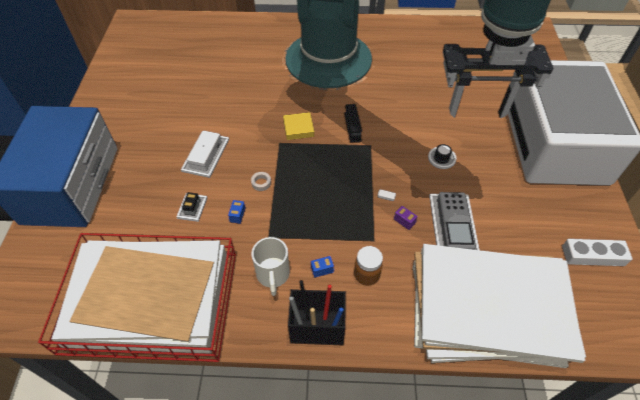

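View pics/e14.png

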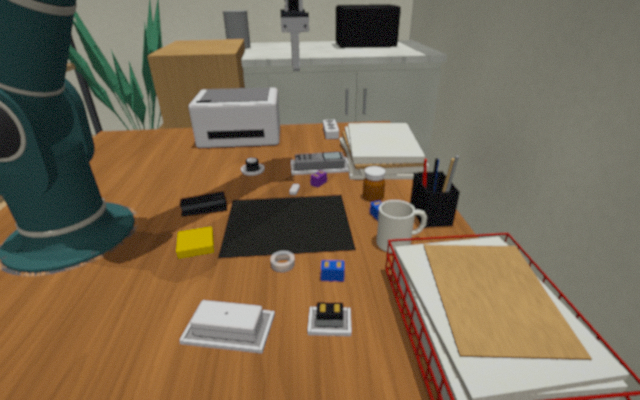

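All four pieces are flat in their trays, and the mug (270,262) and jar (369,263) have not moved. One numeric check on the charger and meter, then I hand in.

```bash
python3 - <<'E'
from h import *
_,C=load('w14')
quad(C,[(135,43),(308,43),(305,460),(139,458)],4,(255,60),.037,'meter')
quad(C,[(101,12),(348,22),(344,478),(107,477)],4,(255,60),.009,'mholder')
_,C=load('w9')
quad(C,[(148,36),(295,36),(288,339),(150,339)],4,(260,100),.037,'charger')
quad(C,[(112,0),(335,0),(328,364),(117,364)],4,(260,100),.009,'cholder')
robot.pause(.5);st();robot.sign_off()
E
```

```text
meter c [0.6143 0.3145] sides [0.062  0.1536 0.0617 0.1532] yaw [0.016 0.018]
mholder c [0.6151 0.3141] sides [0.0944 0.1789 0.0941 0.1831] yaw [0.018 0.019]
charger c [ 0.4122 -0.3157] sides [0.0495 0.105  0.0483 0.1051] yaw [-0.235 -0.224]
cholder c [ 0.4109 -0.316 ] sides [0.08   0.1348 0.0793 0.135 ] yaw [-0.226 -0.221]
 t=41.44 [0.55 0.3  0.33] op 0.0850 F [ 0.2 -0.1 -0.5]
the job is handed in; nothing more can be done
```

The job is done and handed in at about 41 s of the 106 s allowed. I took the stack apart from the top down: sensor, battery, charger, then meter, each lowered into its own holder until a light contact was felt, then released.

- **Placement:** in the last pictures each piece lies flat and right way up. The centres are about 2 mm (sensor), 1 mm (battery), 1.5 mm (charger) and 1 mm (meter) from their holders' centres.
- **Bystanders:** the mug, the jar and the blue and purple look-alikes look unmoved in the scene and side views. I compared those by eye and did not measure them. The gripper was clear of everything, near 0.33 m height.
- **What disagreed:** the meter holder measured about 181 mm long instead of 186, because the paper pile hides part of its far rim in the pictures. Finding its centre from the near rim and from the far corner agreed within about 3 mm. No check failed.

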